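# Clip the pinch cap onto the zoom lens

### The arm

A 6-joint arm with a two-finger parallel gripper is mounted at the origin on the work surface. World frame = base frame: x ahead of the robot, y to its left, z up, the work surface at z = 0. Lengths are in mm, angles in rad, forces in N, time in s.
With the tool pointing down it reaches from about 300 to 1000 mm from the base axis. Payload 5.1 kg.
Tool frame: the origin (TCP) lies between the finger pads; the fingertips stand 25 mm ahead of it and the grasp point (between the pads) lies 6 mm ahead of it; z points along the fingers, y is the direction in which the jaws open and shut (so a half turn about z gives the same grasp; the last joint's range is limited). The gripper opens to 95 mm and grips with 3 to 60 N. Pads are 20 mm wide; open, the fingers measure 119 mm over their backs; the gripper's body (75 mm by 180 mm) begins 59 mm behind the grasp point.
Start: joints at [-1.304, 0.124, 1.65, -0, 1.367, -0.083], TCP at [222.729, -610.636, 239.656] pointing down, gripper open.
Joint ranges: [-2.61, 2.61], [-1.02, 2.33], [0.03, 2.71], [-1.35, 4.49], [0.32, 2.68], [-2.91, 2.91]. Speed limits (rad/s): [2.57, 2.57, 3.14, 3.14, 3.14, 3.14].

### API

Orientations are given as a unit quaternion [x, y, z, w].
In Python, from bench import * gives the robot as it stands.
- The arm moves only by the tool jog_arm, never from a script. Its argument "series" is a list of rows, each an object with "slide": the shift along the world's x, y, z in mm, a list of three; "twist": the turn, a rotation vector about the world's x, y, z in units of 6 degrees (1.0 is 6 degrees), a list of three. A call has 1 to 20 rows; each row shifts and turns the commanded pose from where the row before left it; what a row does not reach is not made up. A row lasts 1/12 s, in which the tool goes at most 41.7 mm and 7.16 degrees, less where a joint would pass 70% of its speed; a pose out of reach is approached as far as the arm can. A call with a gripper value outside its range is refused whole. "jaw" is the finger opening in mm, from 0 to 95.1, set as the call begins (left out, the last holds). The fingers move at their own pace and stop on an object; "grip_force" is the grip in N (left out, the last holds). Time passes only in rows, so rows that do not move let the fingers close. It gives the time, the measured TCP pose, the force and the opening at its end, in the units of the state.
- get_obs(): the state, without advancing time (a new reading comes with each control period).
- capture(name): name is "scene" or "top" or "wrist"; returns (picture, depth): 480x640x3 uint8, red, green, blue; 480x640 float32, mm along the optical axis (not along the pixel's ray), 0 where there is no reading.
- get_calibration(name): a dict with "K" (3x3 intrinsics, pixels), "dist" ([k1, k2, p1, p2, k3] as OpenCV has them; the pictures are not rectified), "R" (3x3) and "t" (3): a world point X has camera coordinates R X + t; the wrist camera has in their place "hand_eye" (4x4, takes a point from camera to tool coordinates, whose origin is the TCP and whose axes are the flange's). Camera axes: x right, y down, z forward; pixel columns grow to the right and rows downward; lengths in mm; the calibration is good to about 2 mm. A picture is of the moment at which its call begins: read the wrist's pose just before it. get_calibration takes no time and is no camera call.
- job_done(): hands the job in, once; it reports no verdict.
The state is a dict: "time_s": time; "joints": joint angles; "joint_vel": joint speeds; "effort": joint torques, N m; "eef_pos": TCP position; "tcp_rot": TCP orientation; "contact_force": force on the tool from outside, world axes, zero at the start; "ft_torque": the same for the moment, N m; "grip_width": finger opening in mm.
Only numpy, scipy, OpenCV 4.12 (cv2) and the standard library are available. Lean on these libraries where they do the work, as an engineer would, in place of code of your own. Each camera call takes 0.05 s, during which the arm holds its last target. There are 200 camera calls.

### The job

Pick the black lens cap up by pinching its two orange tabs together, lower it into the front rim of the big lens that stands face up in the wooden cradle, and gently feel it down until it rests on the rim. Then let the tabs spring out under the rim so that the cap stays clipped on, level and flush, without pressing the lens hard and without disturbing the other gear.

Things in the scene. Friction and masses are not known exactly. Their poses are not given: they have to be found in the camera images.
- cap_center (a point): centre of the round black lens cap (84 mm plate, 25 mm high, 0.08 kg), 12.5 mm above its underside; z up. From below: plug 72.6 mm across, chamfered foot, 0 to 8 mm; plate 8 to 11 mm; two parallel upright orange grips, 11 to 25 mm up, each 26 mm long along x, 4 mm thick, on the y axis either side of the centre, outer faces 48 mm apart at rest, 34 mm fully pinched along y
- tab_left (a joint): slide of the +y tab (orange grip with a tooth under the plate, 0.5 to 3.5 mm above the cap's underside): 0 = sprung fully out, tooth 41.6 mm from the axis; 0.007 = fully pinched, tooth inside the plug. Spring 2 N at 0, 9 N fully in. Reads about 0.0017 when let out into the lens's groove, 0 when the released cap merely lies on the rim or bench
- tab_right (a joint): the same for the tab on the cap's -y side
- lens: big black zoom lens, 92 mm across, upright, front up; origin at the centre of its underside, z up. Its stiff front barrel (88 mm across, bright rim) is drawn out by an unmeasured amount: the rim's top is 110 to 150 mm above this origin: feel for it. Mouth 75 mm across through a 3 mm thick lip, then a groove 80 mm across; glass 12 mm below the rim's top. More than 16 N on it is too much
- cradle: square wooden cradle, fixed, 130 mm wide, 40 mm high, origin at the centre of its underside. The lens stands in it on a soft pad, 10 mm above the bench, and sinks about 1 mm per 5 N of press. Seated, the cap's plate rests on the lens's rim, so the cap's underside is 8 mm below the rim's top and its teeth clear the lip by 1.5 mm. Any yaw of the cap fits
- battery: grey camera battery, 56 x 38 x 21 mm high, lying on the bench, origin at the centre of its underside; leave it alone
- card_case: yellow memory-card case, 72 x 46 x 14 mm high, lying on the bench, origin at the centre of its underside; leave it alone
- small_lens: small black lens standing upright, 64 mm across, 51 mm high, origin at the centre of its underside; leave it alone
There are look-alikes about, which are no part of the job. Leave any blue, red or turquoise look-alike of the part that bears cap_center alone.

How it is judged:
By the outcome, as a careful person would: the job done as asked, in the order asked, and still so for the second after the job is handed in, with the robot touching nothing.
It also fails if it takes over 48 s, if anything falls off the work surface, if the arm or the gripper's body presses on something with over 40 N, if the wrist force passes 120 N, or if a joint passes its speed limit or range.

## Working session

There is one attempt and no reset: what is moved stays moved. The work goes in short steps, Python scripts to look and compute and a tool call to move; the robot and the scene stay as the last step left them, time stands still between calls to the robot, and variables do not carry over. Pictures are saved under pics/ and viewed, about 8 in all and at most 12, crops included, and the job is handed in when it is done.

Besides the shell and the picture viewer there is one more tool, called after "Call:" as a command line: name --argument value ..., lists and objects as JSON in quotes. jog_arm: Moves the arm, as the interface text tells. Its arguments: {"type":"object","properties":{"series":{"type":"array"},"jaw":{"type":"number"},"grip_force":{"type":"number"}},"required":["series"]}

```bash
mkdir -p pics; ls
python3 - <<'E'
from bench import *
import cv2,numpy as np
for n in("scene","top"):
    p,d=capture(n);cv2.imwrite(f"pics/{n}1.png",p[:,:,::-1]);np.savez(f"pics/{n}1.npz",p=p,d=d)
    c=get_calibration(n);print(n,np.round(c["K"],1).tolist(),np.round(c["R"],3).tolist(),np.round(c["t"],1),c["dist"])
print(get_obs());print(get_calibration("wrist"))
E
```

```text
pics
scene [[556.5, 0.0, 313.4], [0.0, 556.5, 241.0], [0.0, 0.0, 1.0]] [[0.354, 0.935, 0.013], [0.646, -0.234, -0.727], [-0.676, 0.266, -0.687]] [-219.9 -273.9 1393.3] [-0.166844  0.        0.        0.        0.      ]
top [[482.2, 0.0, 321.0], [0.0, 482.2, 243.0], [0.0, 0.0, 1.0]] [[0.027, -1.0, -0.009], [-0.983, -0.025, -0.183], [0.183, 0.013, -0.983]] [ 39.1 511.2 896.5] [-0.08423293  0.          0.          0.          0.        ]
{'time_s': 0.1, 'joints': array([-1.30360500e+00,  1.24444997e-01,  1.65150532e+00, -6.60604497e-06,
        1.36753164e+00, -8.26206620e-02]), 'joint_vel': array([ 7.51299604e-04, -1.34315849e-03, -2.33169786e-03, -7.72075930e-06,
        1.47422306e-03, -3.26897214e-04]), 'effort': array([ 9.00220984e-04, -4.18881440e+01, -3.61096573e+01,  7.77882873e-02,
        4.62092331e-02, -6.26746646e-05]), 'eef_pos': array([ 222.58675068, -610.13617193,  238.52562183]), 'tcp_rot': array([ 9.84742346e-01,  1.74016148e-01, -9.02745505e-05, -9.40335159e-04]), 'contact_force': array([ 0.19218146,  0.6594506 , -0.28903957]), 'ft_torque': array([-0.00403631,  0.03404688, -0.06811948]), 'grip_width': 95.23775341137626}
{'K': array([[338.39862162,   0.        , 318.85534093],
       [  0.        , 338.39862162, 239.24347809],
       [  0.        ,   0.        ,   1.        ]]), 'dist': array([-0.06123617,  0.        ,  0.        ,  0.        ,  0.        ]), 'hand_eye': array([[ 6.10876981e-04, -9.72210326e-01, -2.34108326e-01,
         6.52306724e+01],
       [ 9.99999768e-01,  5.23524926e-04,  4.35270725e-04,
        -1.08486983e-01],
       [-3.00613150e-04, -2.34108537e-01,  9.72210421e-01,
        -1.45342991e+02],
       [ 0.00000000e+00,  0.00000000e+00,  0.00000000e+00,
         1.00000000e+00]])}
```

View pics/top1.png

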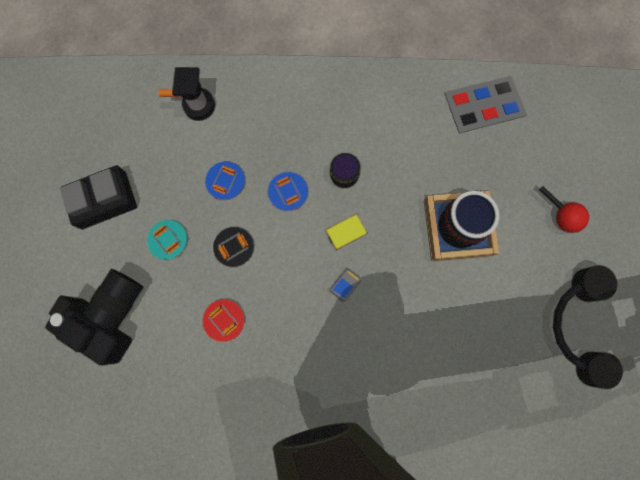

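View pics/scene1.png

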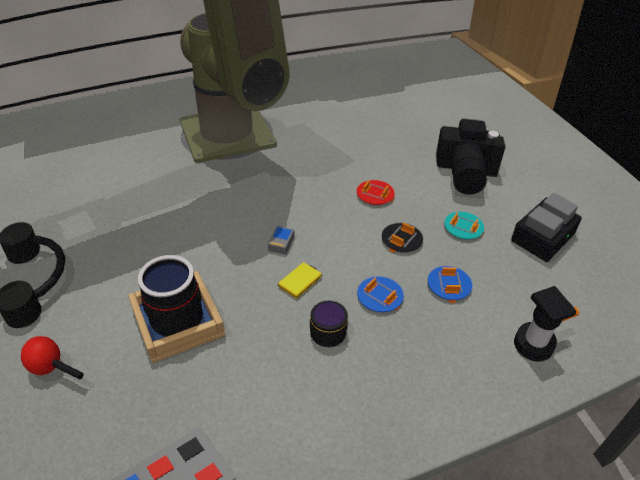

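The top view shows five cap-like discs: black (233,247), blue (225,180) and (288,191), turquoise (167,240) and red (224,320). The black one fits the description. The lens rim is at about (474,215). I'll check both in a close crop and measure them.

```bash
cat > h.py <<'E'
from bench import *
import cv2,numpy as np
from scipy.spatial.transform import Rotation as Ro
def world(cal,uv,depth=None,z=None,pose=None):
    uv=np.array(uv,float).reshape(-1,1,2)
    r=cv2.undistortPoints(uv,cal["K"],cal["dist"])[:,0]
    r=np.c_[r,np.ones(len(r))]
    if pose is None: Rw=cal["R"].T; o=-Rw@cal["t"]
    else:
        p,q=pose; A=Ro.from_quat(q).as_matrix(); H=cal["hand_eye"]
        Rw=A@H[:3,:3]; o=p+A@H[:3,3]
    D=r@Rw.T
    s=np.asarray(depth)if z is None else (z-o[2])/D[:,2]
    return o+D*np.reshape(s,(-1,1))
E
python3 - <<'E'
from h import *
f=np.load("pics/top1.npz");p,d=f["p"],f["d"];c=get_calibration("top")
for n,(u,v,r) in dict(cap=(233,247,26),lens=(474,215,28),table=(400,100,3)).items():
    V,U=np.mgrid[v-r:v+r+1,u-r:u+r+1];U=U.ravel();V=V.ravel()
    W=world(c,np.c_[U,V],d[V,U]);ok=d[V,U]>0;W=W[ok];rgb=p[V,U][ok].astype(int)
    print(n,np.percentile(W[:,2],[1,10,50,90,99]).round(1))
    if n=="cap": m=(rgb[:,0]-rgb[:,2]>80)
    elif n=="lens": m=(rgb.min(1)>120)&(W[:,2]>80)
    else: continue
    print(m.sum(),W[m].mean(0).round(1),W[m].min(0).round(1),W[m].max(0).round(1))
    np.save(f"pics/{n}.npy",W[m])
    if n=="cap":
        X=W[m]-W[m].mean(0);l,e=np.linalg.eigh(X[:,:2].T@X[:,:2]/len(X));print(l,e)
a=cv2.resize(p[215:280,200:265],(400,400),interpolation=2);b=cv2.resize(p[180:270,420:510],(400,400),interpolation=2)
cv2.imwrite("pics/crop1.png",np.hstack([a,b])[:,:,::-1])
E
```

```text
cap [-3.5 -1.4  2.4 12.7 25.5]
152 [504.9 231.7  17. ] [480.9 203.3   8.7] [529.1 260.8  29.5]
[ 58.1193869  487.95557115] [[-0.83959253 -0.54321669]
 [-0.54321669  0.83959253]]
lens [ -2.7   0.3 107.7 120.4 123.1]
504 [ 557.3 -229.5  120.1] [ 514.2 -273.5  105.2] [ 602.4 -186.6  125. ]
table [-2.5 -1.5  0.6  2.7  4.9]
```

View pics/crop1.png

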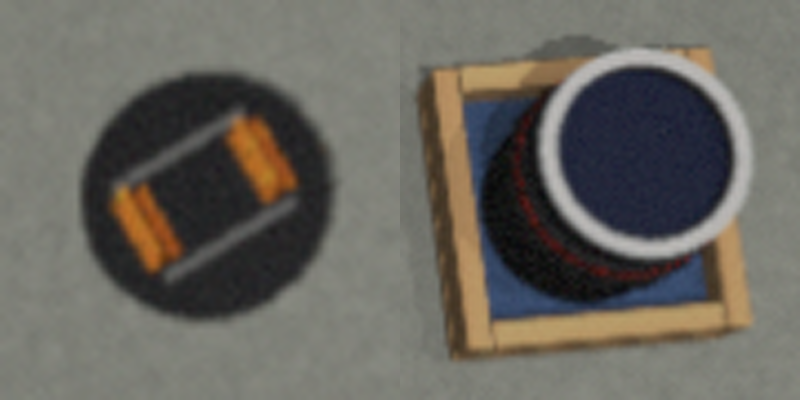

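The left crop shows the black cap with orange grips at about (145,230) and (265,158), and the right crop shows the lens with its white rim. The black disc is confirmed as the cap. It's near (505,232) with a yaw of about 33°. The rim is near (557,-229) at z≈120. I'll move above the cap.

Call:
jog_arm --series '[{"slide":[13,39,0],"twist":[0,0,0.1]},{"slide":[13,39,0],"twist":[0,0,0.1]},{"slide":[13,39,0],"twist":[0,0,0.1]},{"slide":[13,39,0],"twist":[0,0,0.1]},{"slide":[13,39,0],"twist":[0,0,0.1]},{"slide":[13,39,0],"twist":[0,0,0.1]},{"slide":[13,39,0],"twist":[0,0,0.1]},{"slide":[13,39,0],"twist":[0,0,0.1]},{"slide":[13,39,0],"twist":[0,0,0.1]},{"slide":[13,39,0],"twist":[0,0,0.1]},{"slide":[13,39,0],"twist":[0,0,0.1]},{"slide":[13,39,0],"twist":[0,0,0.1]},{"slide":[13,39,0],"twist":[0,0,0.1]},{"slide":[13,39,0],"twist":[0,0,0.1]},{"slide":[13,39,0],"twist":[0,0,0.1]},{"slide":[13,39,0],"twist":[0,0,0.1]},{"slide":[13,39,0],"twist":[0,0,0.1]},{"slide":[13,39,0],"twist":[0,0,0.1]},{"slide":[13,39,0],"twist":[0,0,0.1]},{"slide":[13,39,0],"twist":[0,0,0.1]}]' --jaw 70 --grip_force 20

```text
time_s: 1.77
eef_pos: [482.6, 171.6, 239.3]
tcp_rot: [0.961, 0.277, -0.0, 0.0]
contact_force: [0.7, 0.4, 0.8]
grip_width: 70.2
```

Call:
jog_arm --series '[{"slide":[11,30,-20],"twist":[0,0,0.1]},{"slide":[11,30,-20],"twist":[0,0,0.1]},{"slide":[0,0,-25]},{"slide":[0,0,-22]},{"slide":[0,0,0]},{"slide":[0,0,0]},{"slide":[0,0,0]}]'

```text
invalid input
```

Run:
```python
from h import *
o=get_obs();p,d=capture("wrist");np.savez("pics/w1.npz",p=p,d=d,q=o["tcp_rot"],e=o["eef_pos"]);cv2.imwrite("pics/w1.png",p[:,:,::-1])
print(o["eef_pos"],o["tcp_rot"],o["joint_vel"].round(3),o["contact_force"],o["grip_width"])
c=get_calibration("wrist")
q=p.astype(int);m=(q[:,:,0]-q[:,:,2]>80)&(d>0)
V,U=np.nonzero(m);W=world(c,np.c_[U,V],d[V,U],pose=(o["eef_pos"],o["tcp_rot"]))
k=(np.hypot(W[:,0]-505,W[:,1]-232)<45);W=W[k];print(len(W),W.mean(0),W[:,2].min(),W[:,2].max())
r=cv2.minAreaRect(W[W[:,2]>18][:,:2].astype(np.float32));print(r)
```

```text
[482.60270586 171.62862902 239.28004259] [ 9.60990993e-01  2.76579614e-01 -1.44012888e-04  8.38505582e-05] [ 0.85   0.708 -0.601 -0.006 -0.116  0.723] [0.72363395 0.43775966 0.83693293] 70.22696634368229
1084 [499.03021872 227.48559073 123.6078494 ] 9.27176120773828 314.77277723099496
((494.0005798339844, 224.70648193359375), (53.8657341003418, 47.0011100769043), 33.32039260864258)
```

View pics/w1.png

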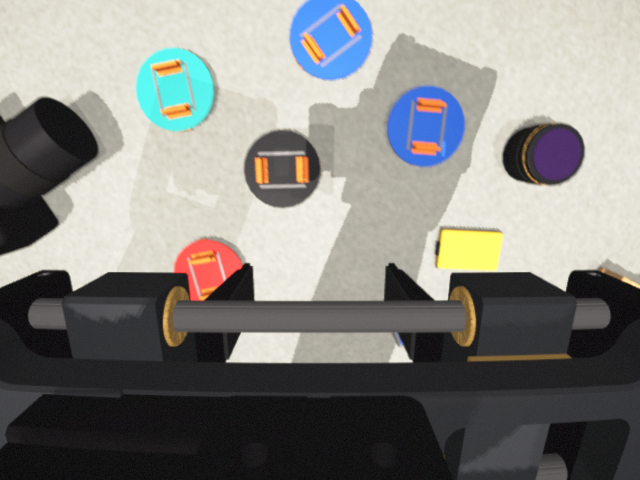

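The wrist view shows the black cap at (283,168), with its grips at (262,170) and (303,169), already aligned with the jaw axis. The second move was refused because each row needs a twist, so I'll resend it.

Call:
jog_arm --series '[{"slide":[11,30,-20],"twist":[0,0,0.1]},{"slide":[11,30,-20],"twist":[0,0,0.0]},{"slide":[0,0,-25],"twist":[0,0,0]},{"slide":[0,0,-24],"twist":[0,0,0]},{"slide":[0,0,0],"twist":[0,0,0]},{"slide":[0,0,0],"twist":[0,0,0]},{"slide":[0,0,0],"twist":[0,0,0]}]'

```text
time_s: 2.4
eef_pos: [505.2, 229.3, 151.8]
tcp_rot: [0.96, 0.281, 0.001, -0.0]
contact_force: [1.2, -0.1, 1.1]
grip_width: 69.9
```

```bash
cat > cap.py <<'E'
from h import *
import sys
n=sys.argv[1]
o=get_obs();p,d=capture("wrist");cv2.imwrite(f"pics/{n}.png",p[:,:,::-1]);np.savez(f"pics/{n}.npz",p=p,d=d,q=o["tcp_rot"],e=o["eef_pos"])
print(o["eef_pos"].round(1),o["tcp_rot"].round(4),o["joint_vel"].round(3),o["contact_force"].round(1),o["grip_width"])
c=get_calibration("wrist")
q=p.astype(int);m=(q[:,:,0]-q[:,:,2]>80)&(d>0)
V,U=np.nonzero(m);W=world(c,np.c_[U,V],d[V,U],pose=(o["eef_pos"],o["tcp_rot"]))
k=(np.hypot(W[:,0]-505,W[:,1]-232)<40)&(W[:,2]>18)&(W[:,2]<32);W=W[k]
print(len(W),W.mean(0),np.median(W[:,2]));print(cv2.minAreaRect(W[:,:2].astype(np.float32)))
print("px",U[k].mean(),V[k].mean())
E
python3 cap.py w2
```

```text
[505.2 229.3 151.8] [ 9.598e-01  2.808e-01  6.000e-04 -0.000e+00] [-0.002 -0.018 -0.023  0.001 -0.005  0.002] [ 1.2 -0.1  1.1] 69.93613011698257
330 [505.58883103 233.68179453  25.30624227] 25.621647032510253
((505.6940002441406, 233.07769775390625), (25.894563674926758, 47.58280563354492), 33.42939758300781)
px 314.57575757575756 235.97575757575757
```

View pics/w2.png

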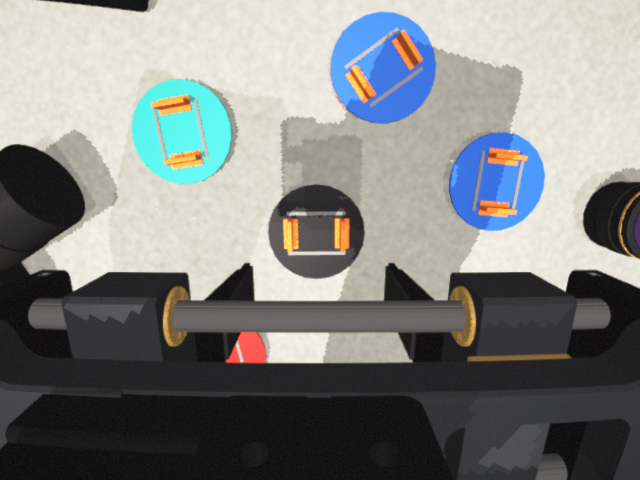

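The cap is at (505.6,233.4), yaw 33.4° (pixel (315,236)), and its footprint matches 26×48 mm. I'll correct for that and descend.

Call:
jog_arm --series '[{"slide":[0.4,4,-20],"twist":[0,0,0.13]},{"slide":[0,0,-25],"twist":[0,0,0]},{"slide":[0,0,-25],"twist":[0,0,0]},{"slide":[0,0,-20],"twist":[0,0,0]},{"slide":[0,0,-10],"twist":[0,0,0]},{"slide":[0,0,-5],"twist":[0,0,0]},{"slide":[0,0,-4],"twist":[0,0,0]},{"slide":[0,0,-2],"twist":[0,0,0]},{"slide":[0,0,0],"twist":[0,0,0]},{"slide":[0,0,0],"twist":[0,0,0]}]'

```text
time_s: 3.28
eef_pos: [506.0, 233.7, 40.9]
tcp_rot: [0.958, 0.288, 0.001, -0.0]
contact_force: [0.4, -0.2, -0.4]
grip_width: 70.0
```

Call:
jog_arm --series '[{"slide":[-0.3,-0.3,-2],"twist":[0,0,0]},{"slide":[0,0,0],"twist":[0,0,0]},{"slide":[0,0,0],"twist":[0,0,0]},{"slide":[0,0,0],"twist":[0,0,0]},{"slide":[0,0,0],"twist":[0,0,0]},{"slide":[0,0,0],"twist":[0,0,0]},{"slide":[0,0,0],"twist":[0,0,0]},{"slide":[0,0,0],"twist":[0,0,0]},{"slide":[0,0,0],"twist":[0,0,0]},{"slide":[0,0,0],"twist":[0,0,0]},{"slide":[0,0,0],"twist":[0,0,0]},{"slide":[0,0,0],"twist":[0,0,0]}]' --jaw 28 --grip_force 25

```text
time_s: 4.28
eef_pos: [505.0, 233.1, 38.0]
tcp_rot: [0.958, 0.288, 0.0, -0.0]
contact_force: [-0.7, -1.1, 4.0]
grip_width: 33.4
```

The jaw stopped at 33.4 mm, so the tabs are fully pinched. I'll lift and carry the cap to a viewpoint beside the lens.

Call:
jog_arm --series '[{"slide":[0,0,3],"twist":[0,0,0]},{"slide":[0,0,8],"twist":[0,0,0]},{"slide":[0,0,20],"twist":[0,0,0]},{"slide":[0,0,25],"twist":[0,0,0]},{"slide":[0,0,30],"twist":[0,0,0]},{"slide":[0,0,30],"twist":[0,0,0]},{"slide":[0,0,30],"twist":[0,0,0]},{"slide":[0,0,30],"twist":[0,0,0]},{"slide":[0,-10,25],"twist":[0,0,0]},{"slide":[0,-25,11],"twist":[0,0,0]},{"slide":[0,-35,0],"twist":[0,0,0]},{"slide":[0,-35,0],"twist":[0,0,0]},{"slide":[0,-35,0],"twist":[0,0,0]},{"slide":[0,-35,0],"twist":[0,0,0]},{"slide":[0,-35,0],"twist":[0,0,0]},{"slide":[0,-35,0],"twist":[0,0,0]},{"slide":[0,-35,0],"twist":[0,0,0]},{"slide":[0,-35,0],"twist":[0,0,0]},{"slide":[0,-35,0],"twist":[0,0,0]},{"slide":[0,-35,0],"twist":[0,0,0]}]'

```text
time_s: 5.95
eef_pos: [504.2, -153.5, 249.7]
tcp_rot: [0.958, 0.288, 0.0, -0.0]
contact_force: [0.4, -0.7, -0.1]
grip_width: 33.3
```

Call:
jog_arm --series '[{"slide":[1,-35,0],"twist":[0,0,0]},{"slide":[1,-35,0],"twist":[0,0,0]},{"slide":[0,-25,0],"twist":[0,0,0]},{"slide":[0,-15,0],"twist":[0,0,0]},{"slide":[0,0,0],"twist":[0,0,0]},{"slide":[0,0,0],"twist":[0,0,0]},{"slide":[0,0,0],"twist":[0,0,0]},{"slide":[0,0,0],"twist":[0,0,0]}]'

```text
time_s: 6.62
eef_pos: [506.9, -260.6, 249.6]
tcp_rot: [0.958, 0.288, 0.0, -0.0]
contact_force: [-0.2, -0.5, -1.3]
grip_width: 33.1
```

```bash
cat > lens.py <<'E'
from h import *
from scipy.optimize import least_squares
import sys
n=sys.argv[1]
o=get_obs();p,d=capture("wrist");cv2.imwrite(f"pics/{n}.png",p[:,:,::-1]);np.savez(f"pics/{n}.npz",p=p,d=d,q=o["tcp_rot"],e=o["eef_pos"])
print(o["eef_pos"].round(1),o["tcp_rot"].round(4),o["joint_vel"].round(3),o["contact_force"].round(1),o["grip_width"])
c=get_calibration("wrist")
m=(p.min(2)>140)&(d>0)
V,U=np.nonzero(m);W=world(c,np.c_[U,V],d[V,U],pose=(o["eef_pos"],o["tcp_rot"]))
k=(np.hypot(W[:,0]-557,W[:,1]+229)<60)&(W[:,2]>100)&(W[:,2]<160);W=W[k]
print(len(W),W.mean(0),np.percentile(W[:,2],[5,50,95]));A=np.c_[W[:,:2]-[557,-229],np.ones(len(W))];print("plane",np.linalg.lstsq(A,W[:,2],rcond=None)[0])
z=np.median(W[:,2]);uv=np.c_[U,V][k].astype(float);X=world(c,uv,z=z,pose=(o["eef_pos"],o["tcp_rot"]))
f=least_squares(lambda t:np.maximum(0,abs(np.hypot(X[:,0]-t[0],X[:,1]-t[1])-t[2])-t[3])+.02*abs(t[3]),[557,-229,41,3],loss="soft_l1");print("circle",f.x, "z",z)
e=cv2.fitEllipse(uv[cv2.convexHull(uv.astype(np.float32),returnPoints=False)[:,0]].astype(np.float32));print(e,world(c,[e[0]],z=z,pose=(o["eef_pos"],o["tcp_rot"])))
E
python3 lens.py w3
```

```text
[ 506.9 -260.6  249.6] [ 9.575e-01  2.883e-01  0.000e+00 -2.000e-04] [ 0.004 -0.003 -0.001 -0.004 -0.003 -0.002] [-0.2 -0.5 -1.3] 33.059829558279056
2341 [ 566.34066394 -224.48290965  120.91529003] [119.73025157 121.05634496 122.16674491]
plane [ 4.16275802e-03 -2.07264330e-04  1.20877343e+02]
circle [ 558.14793081 -229.57387996   40.67305531    3.45488192] z 121.05634495637327
((322.0621032714844, 163.2038116455078), (110.53390502929688, 112.84142303466797), 12.325492858886719) [[ 559.35861016 -228.76307571  121.05634496]]
```

View pics/w3.png

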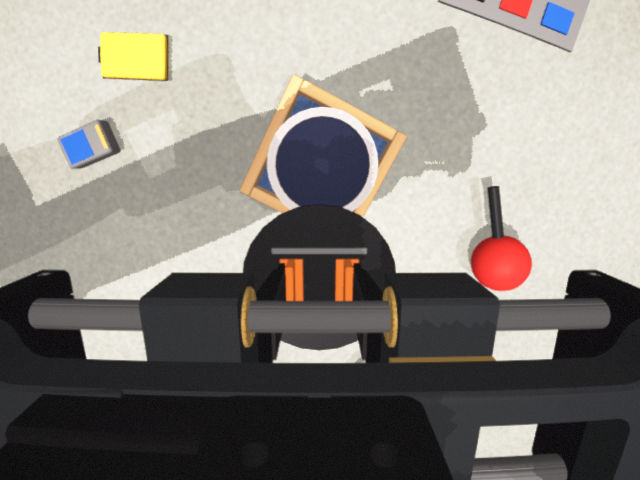

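The wrist view shows the rim centred at about (322,163) and the cap held centred between the fingers (plate x from 243 to 397, front edge at row 206). I'll measure how the cap sits in the grip from the same picture.

```bash
cat > inhand.py <<'E'
from h import *
from scipy.optimize import least_squares
import sys
f=np.load(f"pics/{sys.argv[1]}.npz");p,d,q,e=f["p"],f["d"],f["q"],f["e"];c=get_calibration("wrist")
V,U=np.mgrid[190:300,230:410];U=U.ravel();V=V.ravel();I=(np.array([0,0,0]),np.array([0,0,0,1.]))
W=world(c,np.c_[U,V],d[V,U],pose=I)
m=(p[V,U].max(1)<75)&(W[:,2]>15)&(W[:,2]<45)&(d[V,U]>0);W=W[m];uv=np.c_[U,V][m].astype(float)
A=np.c_[W[:,:2],np.ones(len(W))];s=np.linalg.lstsq(A,W[:,2],rcond=None)[0];z=np.median(W[:,2]);print("plane",s,"z",z,len(W))
X=world(c,uv,z=z,pose=I)[:,:2]
# silhouette: left/right extremes per row and top per column
E=[]
for v in range(215,262):
    r=X[uv[:,1]==v]
    if len(r): E+= [r[r[:,1].argmin()],r[r[:,1].argmax()]]
for u in range(275,365):
    r=X[uv[:,0]==u]
    if len(r): E.append(r[r[:,0].argmax()])
E=np.array(E)
g=least_squares(lambda t:np.hypot(E[:,0]-t[0],E[:,1]-t[1])-t[2],[0,0,42],loss="soft_l1",f_scale=.5);print(g.x,np.std(g.fun))
E
python3 inhand.py w3
```

```text
plane [5.34102521e-03 6.60145815e-04 2.65516657e+01] z 26.715472703171486 7854
[ 1.37978943e+00 -2.92340460e-02  4.05167722e+01] 0.20466402355813634
```

Call:
jog_arm --series '[{"slide":[15,9,0],"twist":[0,0,0]},{"slide":[20,12,0],"twist":[0,0,0]},{"slide":[10.8,6.7,0],"twist":[0,0,0]},{"slide":[5,3,-10],"twist":[0,0,0]},{"slide":[0,0,-20],"twist":[0,0,0]},{"slide":[0,0,-20],"twist":[0,0,0]},{"slide":[0,0,-15],"twist":[0,0,0]},{"slide":[0,0,-10],"twist":[0,0,0]},{"slide":[0,0,-5],"twist":[0,0,0]},{"slide":[0,0,0],"twist":[0,0,0]},{"slide":[0,0,0],"twist":[0,0,0]},{"slide":[0,0,0],"twist":[0,0,0]},{"slide":[0,0,0],"twist":[0,0,0]},{"slide":[0,0,0],"twist":[0,0,0]}]'

```text
time_s: 7.83
eef_pos: [558.1, -231.6, 170.9]
tcp_rot: [0.958, 0.288, 0.001, 0.001]
contact_force: [-0.5, -0.0, 0.0]
grip_width: 33.5
```

Run:
```python
from h import *
o=get_obs();print(o["eef_pos"],o["contact_force"],o["tcp_rot"])
p,d=capture("scene");a=cv2.resize(p[190:370,90:270],(600,600),interpolation=2);cv2.imwrite("pics/s2.png",a[:,:,::-1])
```

```text
[ 558.14889199 -231.55714606  170.8671252 ] [-0.49242532 -0.04430524  0.01485191] [9.57771726e-01 2.87528021e-01 6.95028981e-04 6.88660866e-04]
```

View pics/s2.png

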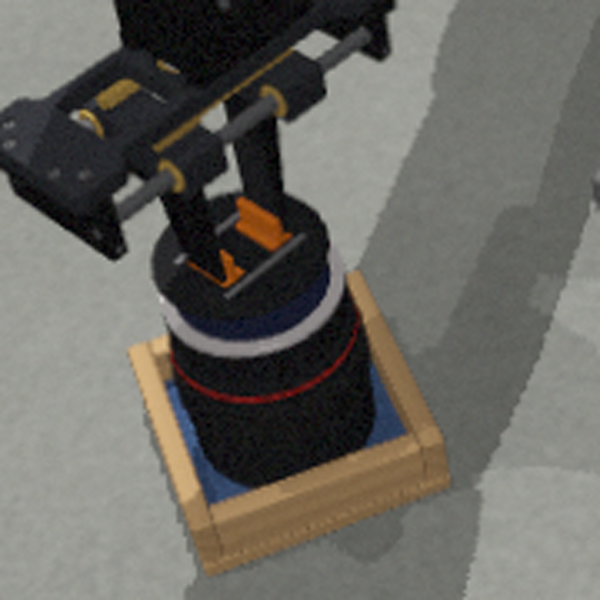

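The scene crop shows the cap hovering concentric over the white rim. Command and reading agree to within noise. Now I'll feel downward.

Call:
jog_arm --series '[{"slide":[0,0,-3],"twist":[0,0,0]},{"slide":[0,0,-3],"twist":[0,0,0]},{"slide":[0,0,-2],"twist":[0,0,0]},{"slide":[0,0,-1],"twist":[0,0,0]},{"slide":[0,0,-1],"twist":[0,0,0]},{"slide":[0,0,0],"twist":[0,0,0]},{"slide":[0,0,0],"twist":[0,0,0]}]'

```text
time_s: 8.47
eef_pos: [557.6, -231.2, 159.6]
tcp_rot: [0.958, 0.288, -0.0, -0.0]
contact_force: [-0.2, -0.5, -0.5]
grip_width: 32.9
```

Call:
jog_arm --series '[{"slide":[0,0,-0.7],"twist":[0,0,0]},{"slide":[0,0,-0.7],"twist":[0,0,0]},{"slide":[0,0,-0.6],"twist":[0,0,0]},{"slide":[0,0,0],"twist":[0,0,0]},{"slide":[0,0,0],"twist":[0,0,0]}]'

```text
time_s: 8.88
eef_pos: [557.6, -231.2, 157.6]
tcp_rot: [0.958, 0.288, -0.0, -0.0]
contact_force: [-0.2, -0.5, -1.2]
grip_width: 33.5
```

Call:
jog_arm --series '[{"slide":[0,0,-0.7],"twist":[0,0,0]},{"slide":[0,0,-0.7],"twist":[0,0,0]},{"slide":[0,0,-0.6],"twist":[0,0,0]},{"slide":[0,0,0],"twist":[0,0,0]},{"slide":[0,0,0],"twist":[0,0,0]}]'

```text
time_s: 9.3
eef_pos: [557.7, -231.0, 155.6]
tcp_rot: [0.958, 0.288, 0.0, -0.0]
contact_force: [0.6, 0.8, -1.3]
grip_width: 33.0
```

Call:
jog_arm --series '[{"slide":[0,0,-0.5],"twist":[0,0,0]},{"slide":[0,0,-0.5],"twist":[0,0,0]},{"slide":[0,0,-0.5],"twist":[0,0,0]},{"slide":[0,0,0],"twist":[0,0,0]},{"slide":[0,0,0],"twist":[0,0,0]}]'

```text
time_s: 9.72
eef_pos: [557.7, -231.0, 154.1]
tcp_rot: [0.958, 0.288, 0.0, -0.0]
contact_force: [1.0, 2.8, -0.4]
grip_width: 33.2
```

There's no vertical resistance but about 3 N sideways, so the plug is in the mouth and brushing the wall. I'll shift slightly with that force and continue.

Call:
jog_arm --series '[{"slide":[0.2,0.4,-0.3],"twist":[0,0,0]},{"slide":[0,0,-0.4],"twist":[0,0,0]},{"slide":[0,0,-0.3],"twist":[0,0,0]},{"slide":[0,0,0],"twist":[0,0,0]},{"slide":[0,0,0],"twist":[0,0,0]}]'

```text
time_s: 10.13
eef_pos: [557.8, -230.9, 153.1]
tcp_rot: [0.958, 0.288, -0.0, -0.0]
contact_force: [0.4, 0.7, -0.4]
grip_width: 33.1
```

Call:
jog_arm --series '[{"slide":[0,0,-0.3],"twist":[0,0,0]},{"slide":[0,0,-0.4],"twist":[0,0,0]},{"slide":[0,0,-0.3],"twist":[0,0,0]},{"slide":[0,0,0],"twist":[0,0,0]},{"slide":[0,0,0],"twist":[0,0,0]}]'

```text
time_s: 10.55
eef_pos: [557.8, -230.9, 152.1]
tcp_rot: [0.958, 0.288, -0.0, 0.0]
contact_force: [-0.1, -0.0, -0.1]
grip_width: 32.9
```

Call:
jog_arm --series '[{"slide":[0,0,-0.3],"twist":[0,0,0]},{"slide":[0,0,-0.2],"twist":[0,0,0]},{"slide":[0,0,-0.2],"twist":[0,0,0]},{"slide":[0,0,0],"twist":[0,0,0]},{"slide":[0,0,0],"twist":[0,0,0]}]'

```text
time_s: 10.97
eef_pos: [557.8, -230.9, 151.4]
tcp_rot: [0.958, 0.288, -0.0, 0.0]
contact_force: [1.3, 1.2, -1.4]
grip_width: 32.9
```

Call:
jog_arm --series '[{"slide":[0,0,-0.3],"twist":[0,0,0]},{"slide":[0,0,-0.2],"twist":[0,0,0]},{"slide":[0,0,-0.2],"twist":[0,0,0]},{"slide":[0,0,0],"twist":[0,0,0]},{"slide":[0,0,0],"twist":[0,0,0]}]'

```text
time_s: 11.38
eef_pos: [557.8, -230.9, 150.8]
tcp_rot: [0.958, 0.288, -0.0, 0.0]
contact_force: [0.9, 1.4, 0.5]
grip_width: 33.2
```

Call:
jog_arm --series '[{"slide":[0.1,0.2,-0.3],"twist":[0,0,0]},{"slide":[0,0,-0.2],"twist":[0,0,0]},{"slide":[0,0,-0.2],"twist":[0,0,0]},{"slide":[0,0,0],"twist":[0,0,0]},{"slide":[0,0,0],"twist":[0,0,0]}]'

```text
time_s: 11.8
eef_pos: [557.9, -230.8, 150.4]
tcp_rot: [0.958, 0.288, -0.0, 0.0]
contact_force: [-1.9, 0.6, 3.1]
grip_width: 33.3
```

Call:
jog_arm --series '[{"slide":[0,0,-0.2],"twist":[0,0,0]},{"slide":[0,0,-0.2],"twist":[0,0,0]},{"slide":[0,0,-0.1],"twist":[0,0,0]},{"slide":[0,0,0],"twist":[0,0,0]},{"slide":[0,0,0],"twist":[0,0,0]}]'

```text
time_s: 12.22
eef_pos: [557.9, -230.8, 149.9]
tcp_rot: [0.958, 0.288, -0.0, 0.0]
contact_force: [-3.3, 0.8, 4.3]
grip_width: 33.1
```

The plate has contacted at TCP z ≈150.9, with 4.3 N now, close to the predicted 151. I'll ease the side load and press slightly more to confirm.

Call:
jog_arm --series '[{"slide":[-0.3,0,-0.2],"twist":[0,0,0]},{"slide":[0,0,-0.2],"twist":[0,0,0]},{"slide":[0,0,0],"twist":[0,0,0]},{"slide":[0,0,0],"twist":[0,0,0]},{"slide":[0,0,0],"twist":[0,0,0]}]'

```text
time_s: 12.63
eef_pos: [557.9, -230.8, 149.8]
tcp_rot: [0.958, 0.288, 0.0, 0.0]
contact_force: [-3.3, 0.3, 5.5]
grip_width: 33.3
```

Call:
jog_arm --series '[{"slide":[0,0,0],"twist":[0,0,0]},{"slide":[0,0,0],"twist":[0,0,0]},{"slide":[0,0,0],"twist":[0,0,0]},{"slide":[0,0,0],"twist":[0,0,0]},{"slide":[0,0,0],"twist":[0,0,0]},{"slide":[0,0,0],"twist":[0,0,0]}]' --jaw 44

```text
time_s: 13.13
eef_pos: [557.8, -230.3, 149.0]
tcp_rot: [0.958, 0.288, 0.0, -0.0]
contact_force: [-0.4, 2.1, 4.1]
grip_width: 44.3
```

Call:
jog_arm --series '[{"slide":[0,0,0],"twist":[0,0,0]},{"slide":[0,0,0],"twist":[0,0,0]},{"slide":[0,0,0],"twist":[0,0,0]},{"slide":[0,0,0],"twist":[0,0,0]},{"slide":[0,0,0],"twist":[0,0,0]}]' --jaw 62

```text
time_s: 13.55
eef_pos: [557.7, -230.9, 149.0]
tcp_rot: [0.958, 0.287, 0.0, 0.0]
contact_force: [1.2, -0.4, 0.8]
grip_width: 61.7
```

Released, with no residual force. I'll retreat straight up and look.

Call:
jog_arm --series '[{"slide":[0,0,2],"twist":[0,0,0]},{"slide":[0,0,5],"twist":[0,0,0]},{"slide":[0,0,10],"twist":[0,0,0]},{"slide":[0,0,20],"twist":[0,0,0]},{"slide":[0,0,30],"twist":[0,0,0]},{"slide":[0,0,30],"twist":[0,0,0]},{"slide":[0,0,20],"twist":[0,0,0]},{"slide":[0,0,0],"twist":[0,0,0]},{"slide":[0,0,0],"twist":[0,0,0]},{"slide":[0,0,0],"twist":[0,0,0]},{"slide":[0,0,0],"twist":[0,0,0]},{"slide":[0,0,0],"twist":[0,0,0]}]'

```text
time_s: 14.55
eef_pos: [556.8, -230.2, 264.0]
tcp_rot: [0.958, 0.288, -0.001, -0.001]
contact_force: [-0.3, 0.5, 0.0]
grip_width: 61.9
```

Run:
```python
from h import *
c=get_calibration("wrist");o=get_obs();P=[]
for i in range(5):
    p,d=capture("wrist");P.append(d)
d=np.median(P,0);e,q=o["eef_pos"],o["tcp_rot"];print(e,o["contact_force"].round(1))
V,U=np.mgrid[0:480,0:640];U=U.ravel();V=V.ravel();W=world(c,np.c_[U,V],d[V,U],pose=(e,q));rgb=p[V,U].astype(int)
r=np.hypot(W[:,0]-557.9,W[:,1]+230.8)
def plane(n,m):
    w=W[m];A=np.c_[w[:,:2]-[557.9,-230.8],np.ones(len(w))];s=np.linalg.lstsq(A,w[:,2],rcond=None)[0];print(n,len(w),s.round(4))
org=rgb[:,0]-rgb[:,2]>80
plane("plate",(r<41)&(rgb.max(1)<80)&(abs(W[:,2]-124)<8));plane("rim",(r<50)&(rgb.min(1)>140)&(abs(W[:,2]-120)<8))
g=org&(r<45)&(W[:,2]>134)&(W[:,2]<145);print("grips",cv2.minAreaRect(W[g][:,:2].astype(np.float32)),np.median(W[g][:,2]))
a=cv2.resize(p[150:330,220:420],(600,540),interpolation=2);cv2.imwrite("pics/w4.png",a[:,:,::-1])
```

```text
[ 556.84108395 -230.22308558  264.02393263] [-0.3  0.5  0. ]
plate 3782 [-1.800000e-03 -3.000000e-04  1.235885e+02]
rim 1078 [-2.750000e-02 -2.030000e-02  1.218018e+02]
grips ((557.0772705078125, -229.51498413085938), (25.71269989013672, 44.85871887207031), 33.43009948730469) 137.90646572981143
```

View pics/w4.png

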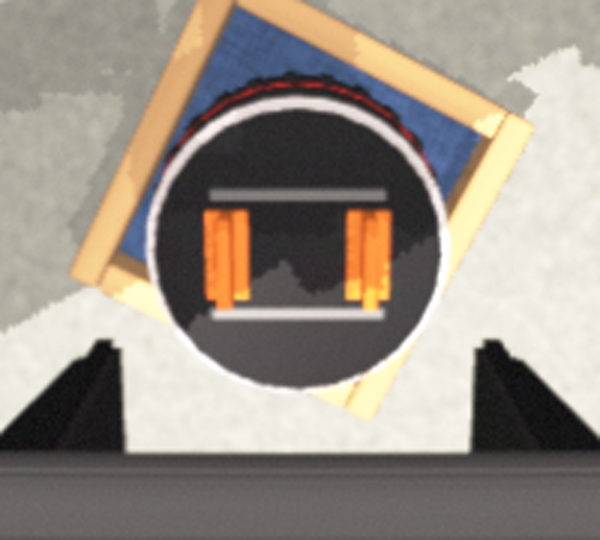

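```bash
python3 -c "
from bench import *
print(job_done())"
```

```text
the job is handed in; nothing more can be done
None
```

The black cap is clipped onto the big lens, level and flush, and the job is handed in; no verdict came back. I pinched its tabs fully, lowered it into the rim and felt it down. The plate made contact where expected, and I let the tabs out under about 5.5 N of press, with no more than that read at any stop (limit 16 N).

**Last checks, after backing off:**
- **Clipped:** the grips measured 44.9 mm apart. About 44.6 mm is expected in the groove and 48 mm if the cap were only lying on the rim.
- **Level and flush:** the plate's tilt was under 0.2°. Its top measured about 1.8 mm above the rim, against 3 mm expected, which is within camera error because only a thin ring of rim was visible.
- **Robot clear:** the final force readings were about zero, and the job took about 15 s by the robot's clock.

**Along the way:**
- One move was refused for a missing field and re-sent.
- A single position reading was about 1.3 mm off, so I relied on the commanded offsets.
- The plug brushed the side of the mouth with about 3 N; I shifted it slightly.
- I didn't take a last overall picture of the other gear, but I know of no contact with it.

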